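# Hang the amber display ledge on its slotted uprights

## Robot

A 6-joint arm with a two-finger parallel gripper is mounted at the origin on the work surface. World frame = base frame: x ahead of the robot, y to its left, z up, the work surface at z = 0. Lengths are in m, angles in degrees, forces in N, time in s.
With the tool pointing down it reaches from about 0.3 to 0.75 m from the base axis. Payload 8.5 kg.
Tool frame: the origin (TCP) lies midway between the tips of the shut fingers; the grasp point (between the pads) lies 19 mm behind it; z points along the fingers, y is the direction in which the jaws open and shut (so a half turn about z gives the same grasp; the last joint's range is limited). The gripper opens to 85 mm and grips with 20 to 120 N. Pads are 22 mm wide; open, the fingers measure 114 mm over their backs; the gripper's body (76 mm by 85 mm) begins 54 mm behind the grasp point. The pads swing forward as they close: fully open they stand 13 mm farther back than shut.
Start: joints at [-86.419, 21.807, 74.336, -0, 83.858, -12.336], TCP at [0.151, -0.529, 0.231] pointing down, gripper open.
Joint ranges: [-178.18, 178.18], [-50.72, 133.34], [12.68, 142.11], [-81.47, 261.47], [9.98, 163.14], [-165.26, 165.26]. Speed limits (degrees/s): [136.94, 136.94, 180, 180, 180, 180].

## Interface

Orientations are given as a 3x3 rotation matrix whose columns are the frame's x, y, z axes.
In Python, from rig import env, viewer, ticket gives the robot as it stands. The module is installed in compiled form; this text tells all that it offers.
- The arm moves only by the shell command python3 -m pendant 'ROWS' [FORCE]. ROWS is JSON, a list of rows, each a list of 3 entries, a list of its own where there are three numbers: the shift along the world's x, y, z in mm, then the turn about the world's z in rad, then the opening, from -1 (shut) to 1 (fully open). A call has 1 to 12 rows; each row shifts and turns the pose as measured when the row begins; what a row does not reach is not made up. A row lasts 1/8 s, in which the tool goes at most 62.5 mm and 10.7 degrees, less where a joint would pass 70% of its speed; a pose out of reach is approached as far as the arm can. A call with a gripper value outside its range is refused whole. The fingers move at their own pace and stop on an object; FORCE is the grip in N (left out, the last holds). Time passes only in rows, so rows that do not move let the fingers close. It gives the time, the measured TCP pose, the force and the opening at its end, in the units of the state.
- env.observe(): the state, without advancing time (a new reading comes with each control period).
- viewer.get_image(name): name is "side" or "top" or "wrist"; returns (picture, depth): 480x640x3 uint8, red, green, blue; 480x640 float32, m along the optical axis (not along the pixel's ray), 0 where there is no reading.
- viewer.camera_params(name): a dict with "fx", "fy", "cx", "cy" (pixels), "rvec" (rotation vector, rad) and "tvec" (3), from world to camera coordinates, as OpenCV has them; the wrist camera has in their place "T_tool_cam" (4x4, takes a point from camera to tool coordinates, whose origin is the TCP and whose axes are the flange's). Camera axes: x right, y down, z forward; pixel columns grow to the right and rows downward; lengths in m; the calibration is good to about 2 mm. The wrist camera is an equidistant fisheye: a pixel r from the principal point sees the ray r / f radians off the axis. A picture is of the moment at which its call begins: read the wrist's pose just before it. camera_params takes no time and is no camera call.
- ticket.close_job(): hands the job in, once; it reports no verdict.
The state is a dict: "time_s": time; "q": joint angles; "qvel": joint speeds; "joint_efforts": joint torques, N m; "position": TCP position; "tool_rot": TCP orientation; "ft_force": force on the tool from outside, world axes, zero at the start; "wrist_torque": the same for the moment, N m; "grip_width": finger opening in m.
Only numpy, scipy, OpenCV 4.12 (cv2) and the standard library are available. Lean on these libraries where they do the work, as an engineer would, in place of code of your own. Each camera call takes 0.05 s, during which the arm holds its last target. There are 200 camera calls.

## Task

Pick up the wooden display ledge from the stall counter, hook its two tabs into the slots of the two white uprights of the counter rack, and push it gently down until both brass spring catches have snapped out into the notches of its end plates and it is fully home and level, then let go. The height of the slots is only roughly known, so feel for them and do not ram or force the ledge; leave the ring cone, the amber bowl and the gift box where they are.

Things in the scene. Friction and masses are not known exactly. Their poses are not given: they have to be found in the camera images.
- ledge: loose display ledge, brown wood, 236 mm long (y), 0.17 to 0.33 kg, level on the counter at the start. Origin on its underside, under the middle of the rail; +x to its back (tab side), +z up. Rail: upright wooden bar along y, x -6 to 6 mm, z 0 to 45: grip it from above at mid length. In front (-x) an open tray to x = -76, floor 5 mm thick, lips 14 mm high
- ledge_rail (a point): point of the ledge on the middle of its rail, halfway through the thickness, 35 mm above the underside; axes as the ledge
- tab_left (a point): middle of the root of the ledge's tab on its +y side, on the back face of a steel end plate 22 mm wide: x = 10, y = 105, z = 48 mm in the ledge (the other tab at y = -105). The tab is 6 mm wide, 8 mm high (z 44 to 52), runs 10.5 mm backwards (+x); its last 5 mm are turned down as a hook, to z = 28 mm in the ledge
- rack: fixed counter rack: dark wooden base 270 mm (y) x 120 mm behind two white upright steel plates at y = +105 and -105, each 36 mm wide, 4 mm thick, about 185 mm tall; open between them above 35 mm. Origin at counter level midway between the uprights, in the plane of their front faces; +x from front to back, as the ledge's when hung; +z up
- slot_left (a point): nominal centre, on the front face, of the slot in the upright at y = +105 of the rack (its twin at y = -105): right through, 11 mm wide, 28.5 mm high, nominally 115 to 143.5 mm up. The uprights really sit up to 9 mm higher or lower than this point (both alike, fixed all run, not measured): feel for it
- seat (a point): nominal place of the ledge_rail point when home: 106 mm up, 10 to 11.5 mm before the faces (true height up to 9 mm off, as the slots). The hooks go in only 16 to 20.5 mm higher than home; then straight down till the tabs bottom in the slots. Pushing past the catches takes 8 to 18 N, so grip firmly; over 32 N between ledge and rack is too rough
- catch_left (a joint): spring catch, brass nose 7 mm across standing 6 mm out of the upright at y = +105 of the rack, 46 mm below the slot's centre. In m: 0 fully out, grows as pushed in. The ledge's end plate pushes it in to about 4 to 6 mm from 12 mm above home on; it snaps out to 0 in the plate's notch when the ledge is home (last 2 mm)
- catch_right (a joint): the same catch on the upright at y = -105 of the rack
- ring_cone: bystander: white ceramic ring cone, 68 mm across, 90 mm high; origin under its centre
- amber_bowl: bystander: dark wooden bowl of amber stones, 88 mm across, 35 mm high; origin under its centre
- gift_box: bystander: small gift box, light wood with a brown lid, 79 x 64 x 48 mm; origin under its centre

How it is judged (in metres and radians):
On the way, in this order (a step that is already met when the one before it is completed fails the run):
1. the ledge is lifted clear of the counter (height (world z) of ledge_rail above 0.07 m), for 0.2 s.
2. both tabs are through the slots, the ledge not yet pushed down (x of ledge_rail in the frame of rack between -0.0145 and -0.007 m and y of ledge_rail in the frame of rack between -0.006 and 0.006 m and z of ledge_rail in the frame of rack between 0.1115 and 0.139 m and angle between the x axis of ledge_rail and the x axis of rack, either way round below 0.06 rad), for 0.05 s.
3. the ledge is pushed down over both catches, so that they are pressed in (value of joint each of catch_left, catch_right above 0.003 m), for 0.02 s.
At the end, for the whole second after the job is handed in: both tabs seated in their slots and both catches sprung out again over the ledge's lips (under 1 mm); rail centre 7 to 14.5 mm before the uprights' faces, within 6 mm of the middle, 94.5 to 116.5 mm above the counter; level and square within 0.1 rad, at rest, released (x of ledge_rail in the frame of rack between -0.0145 and -0.007 m and y of ledge_rail in the frame of rack between -0.006 and 0.006 m and z of ledge_rail in the frame of rack between 0.0945 and 0.1165 m and value of joint each of catch_left, catch_right below 0.001 m and angle between ledge_rail's own z axis and vertical below 0.1 rad and angle between the x axis of ledge_rail and the x axis of rack, either way round below 0.1 rad and linear speed of ledge below 0.01 m/s); the robot touches nothing.
It fails at once if the ledge is rammed or forced against the rack (more than 32 N) (contact force between ledge and rack above 32 N).
It fails at once if the ring cone is moved by more than 15 mm (distance of ring_cone from where it was at the start of the episode above 0.015 m).
It fails at once if the amber bowl is moved by more than 15 mm (distance of amber_bowl from where it was at the start of the episode above 0.015 m).
It fails at once if the gift box is moved by more than 15 mm (distance of gift_box from where it was at the start of the episode above 0.015 m).
It also fails if it takes over 67 s, if anything falls off the work surface, if the arm or the gripper's body presses on something with over 40 N, if the wrist force passes 120 N, or if a joint passes its speed limit or range.

## Working session

There is one attempt and no reset: what is moved stays moved. The work goes in short steps, Python scripts to look and compute and a shell command to move; the robot and the scene stay as the last step left them, time stands still between calls to the robot, and variables do not carry over. Pictures are saved under pics/ and viewed, about 8 in all and at most 12, crops included, and the job is handed in when it is done.

```bash
mkdir -p pics; cat > h.py <<'E'
import numpy as np, cv2
from rig import env, viewer, ticket
def cloud(name):
    im,d=viewer.get_image(name); p=viewer.camera_params(name)
    R,_=cv2.Rodrigues(np.array(p["rvec"],float)); t=np.array(p["tvec"],float).ravel()
    v,u=np.mgrid[:480,:640]
    c=np.stack([(u-p["cx"])/p["fx"]*d,(v-p["cy"])/p["fy"]*d,d],-1)
    w=(c-t)@R
    w[d<=0]=np.nan
    return im,d,w
def save(im,n): cv2.imwrite("pics/"+n,im[:,:,::-1])
E
python3 - <<'E'
from h import *
s=env.observe(); print({k:np.round(v,4).tolist() for k,v in s.items()})
for n in("top","side"):
    im,d,w=cloud(n); save(im,n+".png"); np.savez(n+".npz",im=im,w=w)
    p=viewer.camera_params(n); R,_=cv2.Rodrigues(np.array(p["rvec"])); print(n,-R.T@np.array(p["tvec"]).ravel(),R[2])
E
```

```text
{'time_s': 0.0, 'q': [-86.4197, 21.8437, 74.3842, 0.0013, 83.8559, -12.3353], 'qvel': [-0.0286, 0.0144, -0.0106, -0.0242, 0.1057, 0.0024], 'joint_efforts': [-0.0018, -44.8467, -23.1277, -0.0003, 0.0049, -0.0], 'position': [0.1508, -0.5286, 0.2307], 'tool_rot': [[0.9617, 0.2742, -0.0001], [0.2742, -0.9617, 0.0015], [0.0003, -0.0014, -1.0]], 'ft_force': [-0.729, 0.0068, 0.2488], 'wrist_torque': [0.0128, -0.0133, 0.0047], 'grip_width': 0.0852}
top [ 0.44754801 -0.00570098  1.12237381] [ 0.11970739  0.02008135 -0.9926061 ]
side [0.38741753 0.7120597  0.92334761] [ 0.1544715  -0.65348493 -0.74101012]
```

View pics/top.png

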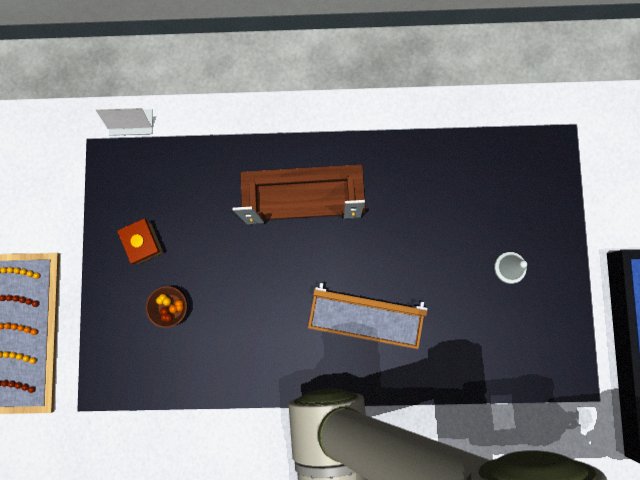

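View pics/side.png

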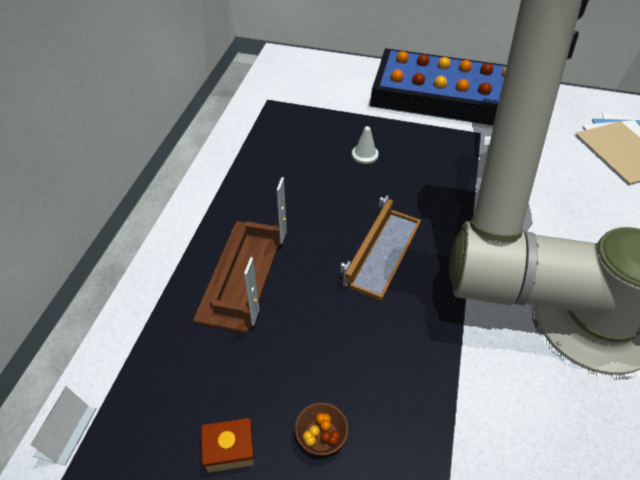

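The top view shows the rack at (240–365, 165–222) with its uprights at (248,215) and (354,209). The ledge is at (310–427, 285–348) with its tabs towards +x, and the bystanders are well off to the sides. Next I'll measure the rail and uprights.

```bash
cat > seg.py <<'E'
from h import *
for n in("top","side"):
    f=np.load(n+".npz"); w=f["w"].reshape(-1,3); im=f["im"].reshape(-1,3).astype(float)
    w0=w; ok=~np.isnan(w[:,0]); w=w[ok]; im=im[ok]
    def box(x0,x1,y0,y1,z0,z1): return (w[:,0]>x0)&(w[:,0]<x1)&(w[:,1]>y0)&(w[:,1]<y1)&(w[:,2]>z0)&(w[:,2]<z1)
    print(n,"table z",np.median(w[box(.3,.6,-.3,.3,-.02,.02),2]))
    # uprights
    U=w[box(.45,.75,-.15,.3,.06,.25)]
    k=U[:,1]>np.median([U[:,1].min(),U[:,1].max()])
    C=[]
    for g in(U[k],U[~k]):
        C.append(g.mean(0)); print(" upright",len(g),g.mean(0).round(4),np.percentile(g,[1,99],0).round(4).tolist())
        q=cv2.minAreaRect(g[:,:2].astype(np.float32)*1000); print("   rect",np.round(q[0],1),np.round(q[1],1),round(q[2],2))
    d=C[0]-C[1]; print(" sep",np.hypot(*d[:2]),"yaw",np.degrees(np.arctan2(-d[0],d[1])), (C[0]+C[1])/2)
    # rail top
    L=box(.25,.5,-.25,.15,.040,.05)&(im[:,0]>im[:,2]*1.5)
    g=w[L]; q=cv2.minAreaRect(g[:,:2].astype(np.float32)*1000)
    print(" rail",len(g),g.mean(0).round(4),np.round(q[0],1),np.round(q[1],1),round(q[2],2))
    a=g[:,:2]-g[:,:2].mean(0); v=np.linalg.svd(a,full_matrices=False)[2][0]; v*=np.sign(v[1]); t=a@v
    m=g[:,:2].mean(0); print("   dir",v,"yaw",np.degrees(np.arctan2(-v[0],v[1])),"mid",m+v*(t.max()+t.min())/2,"len",np.ptp(t))
E
python3 seg.py
```

```text
top table z 0.0007929439570402466
 upright 288 [0.6421 0.161  0.1235] [[0.6372, 0.142, 0.0602], [0.656, 0.1796, 0.1794]]
   rect [645.4 160.7] [21.  38.9] 2.47
 upright 274 [ 0.6483 -0.0458  0.1252] [[0.6431, -0.0644, 0.0608], [0.6613, -0.025, 0.1795]]
   rect [651.9 -45.6] [43.8 19.5] 74.58
 sep 0.2068889103966798 yaw 1.7424966506684922 [0.64520335 0.05762831 0.12432656]
 rail 651 [ 0.4644 -0.0773  0.0447] [464.5 -77.1] [235.6  12. ] 78.06
   dir [0.20707353 0.97832538] yaw -11.950908686798618 mid [ 0.46440487 -0.07710628] len 0.2356188476344802
side table z -0.00027934904669864
 upright 464 [0.6415 0.1694 0.1198] [[0.637, 0.1477, 0.0602], [0.6544, 0.1862, 0.1779]]
   rect [644.5 167. ] [43.  20.1] 87.99
 upright 352 [ 0.6486 -0.0395  0.1177] [[0.6441, -0.0621, 0.0608], [0.6616, -0.0225, 0.1773]]
   rect [652.2 -42.6] [42.6 20.8] 89.66
 sep 0.2089632966661707 yaw 1.9283843887914676 [0.64506142 0.06496012 0.11877917]
 rail 519 [ 0.4657 -0.0657  0.0437] [463.8 -75.3] [239.9  13.2] 78.14
   dir [0.20540789 0.97867645] yaw -11.853377420764321 mid [ 0.46370245 -0.07527363] len 0.23994917121895154
```

Both cameras agree on the ledge: rail middle at about (0.464, -0.0765), yaw about -12°, length 236 mm. The rack's yaw is about +1.8°. The tool's y axis has to turn by +1.08 rad, so I'll move above the ledge now.

```bash
python3 -m pendant '[[[31,45,0],0.108,1],[[31,45,0],0.108,1],[[31,45,0],0.108,1],[[31,45,0],0.108,1],[[31,45,0],0.108,1],[[31,45,0],0.108,1],[[31,45,0],0.108,1],[[31,45,0],0.108,1],[[31,45,0],0.108,1],[[31,45,0],0.108,1],[[0,0,0],0,1]]' 100
python3 - <<'E'
from h import *
s=env.observe(); print(s["time_s"],np.round(s["position"],4),np.round(s["tool_rot"],4).tolist(),np.degrees(np.arctan2(s["tool_rot"][1][1],s["tool_rot"][0][1])))
im,d=viewer.get_image("wrist"); save(im,"w1.png"); np.savez("w1.npz",im=im,d=d,**{k:np.array(s[k]) for k in("position","tool_rot")})
print(viewer.camera_params("wrist"))
E
```

```text
time_s: 1.48
position: [0.4665, -0.0622, 0.2276]
tool_rot: [[0.178, 0.984, -0.005], [0.984, -0.178, 0.003], [0.002, -0.006, -1.0]]
ft_force: [-0.3, -0.3, 0.0]
grip_width: 0.0857
1.475 [ 0.4665 -0.0622  0.2276] [[0.1778, 0.984, -0.0052], [0.9841, -0.1778, 0.0032], [0.0022, -0.0057, -1.0]] -10.241850876417832
{'fx': 371.64829954431775, 'fy': 371.64829954431775, 'cx': 316.1123609725285, 'cy': 243.65863750774284, 'T_tool_cam': array([[-4.00291729e-05, -9.56822746e-01, -2.90672033e-01,
         7.44660693e-02],
       [ 9.99999983e-01, -9.09923497e-05,  1.61812532e-04,
        -5.87169493e-04],
       [-1.81274843e-04, -2.90672021e-01,  9.56822733e-01,
        -1.41741558e-01],
       [ 0.00000000e+00,  0.00000000e+00,  0.00000000e+00,
         1.00000000e+00]])}
```

View pics/w1.png

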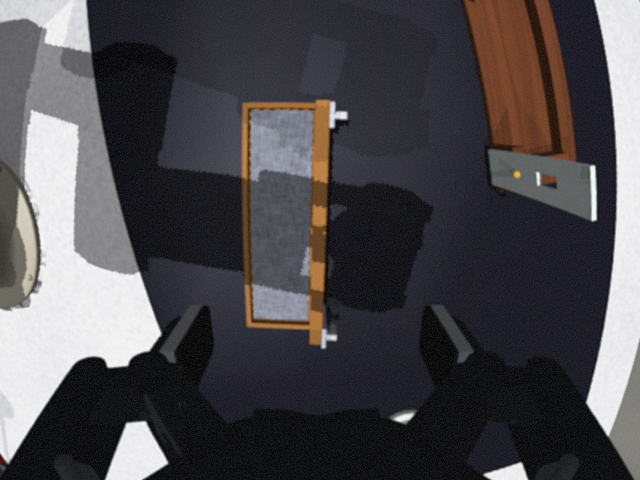

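The wrist view shows the rail at (320, 105–340), the tabs at (338,117) and (328,338), and the right upright at (490–595, 150–215) with the catch at (517,175) and the slot at (547,180). I'll measure all of these.

```bash
cat >> h.py <<'E'
def wcloud(im,d,pos,R):
    p=viewer.camera_params("wrist"); v,u=np.mgrid[:480,:640]
    a=(u-p["cx"])/p["fx"]; b=(v-p["cy"])/p["fy"]; th=np.hypot(a,b)+1e-9
    k=np.tan(th)/th
    c=np.stack([a*k*d,b*k*d,d],-1); T=np.array(p["T_tool_cam"])
    w=(c@T[:3,:3].T+T[:3,3])@np.array(R).T+np.array(pos); w[d<=0]=np.nan
    return w
def pca(g):
    m=g[:,:2].mean(0); v=np.linalg.svd(g[:,:2]-m,full_matrices=False)[2][0]; v=v*np.sign(v[1]); t=(g[:,:2]-m)@v
    return m+v*(t.max()+t.min())/2, np.degrees(np.arctan2(-v[0],v[1])), np.ptp(t)
E
python3 - <<'E'
from h import *
f=np.load("w1.npz"); w=wcloud(f["im"],f["d"],f["position"],f["tool_rot"]); im=f["im"].astype(float)
print("table",np.nanmedian(w[50:90,200:280,2]))
x,y,z=w[...,0],w[...,1],w[...,2]
L=(x>.4)&(x<.53)&(y>-.25)&(y<.08)&(z>.038)&(z<.052)&(im[...,0]>im[...,2]*1.5)
g=w[L]; print("rail",len(g),pca(g),g[:,2].mean())
Uf=(x>.6)&(x<.68)&(y>-.09)&(y<0)&(z>.05)&(z<.2); g=w[Uf]
print("upright",len(g),np.percentile(g,[1,50,99],0).round(4).tolist())
A=np.c_[g[:,1:],np.ones(len(g))]; c=None; k=np.ones(len(g),bool)
for _ in range(6):
    c=np.linalg.lstsq(A[k],g[k,0],rcond=None)[0]; r=g[:,0]-A@c; k=abs(r)<.002
print("plane x=ay+bz+c",c,k.sum(),"x at z .12,y -.045",c@[-.045,.12,1])
gf=g[k]; col=gf[abs(gf[:,1]-np.median(gf[:,1]))<.003]
print(np.histogram(col[:,2],np.arange(.05,.2,.004)))
for row in (174,178,182): print(row,[(u,*np.round(w[row,u]*1000).tolist()) for u in range(505,600,4)])
E
```

```text
table -0.00029874227158996347
rail 3227 (array([ 0.46463598, -0.07558462]), np.float64(-11.923653502023237), np.float64(0.23710515040750912)) 0.04420058272698401
upright 4164 [[0.6455, -0.0622, 0.0522], [0.6476, -0.0431, 0.133], [0.6572, -0.0238, 0.1771]]
plane x=ay+bz+c [-0.0328003   0.00103202  0.64601998] 3796 x at z .12,y -.045 0.6476198376857037
(array([16, 12, 13, 10,  2,  1, 13, 19, 13, 19, 15, 16, 20, 17, 18,  0,  0,
        0,  0,  0,  0, 16, 26, 26, 24, 30, 24, 31, 30, 32, 30, 43,  0,  0,
        0,  0,  0]), array([0.05 , 0.054, 0.058, 0.062, 0.066, 0.07 , 0.074, 0.078, 0.082,
       0.086, 0.09 , 0.094, 0.098, 0.102, 0.106, 0.11 , 0.114, 0.118,
       0.122, 0.126, 0.13 , 0.134, 0.138, 0.142, 0.146, 0.15 , 0.154,
       0.158, 0.162, 0.166, 0.17 , 0.174, 0.178, 0.182, 0.186, 0.19 ,
       0.194, 0.198]))
174 [(505, 647.0, -48.0, 50.0), (509, 648.0, -47.0, 57.0), (513, 642.0, -44.0, 75.0), (517, 645.0, -44.0, 77.0), (521, 648.0, -44.0, 80.0), (525, 647.0, -43.0, 88.0), (529, 647.0, -42.0, 95.0), (533, 648.0, -42.0, 101.0), (537, 648.0, -41.0, 106.0), (541, 714.0, -60.0, 12
[... 1021 characters left out ...]
0, 177.0), (597, 812.0, -77.0, -1.0)]
182 [(505, 648.0, -56.0, 46.0), (509, 647.0, -55.0, 57.0), (513, 648.0, -54.0, 63.0), (517, 648.0, -53.0, 70.0), (521, 648.0, -52.0, 78.0), (525, 648.0, -50.0, 86.0), (529, 647.0, -49.0, 94.0), (533, 648.0, -49.0, 99.0), (537, 648.0, -47.0, 106.0), (541, 714.0, -69.0, 11.0), (545, 720.0, -70.0, 10.0), (549, 725.0, -70.0, 11.0), (553, 733.0, -72.0, 9.0), (557, 648.0, -43.0, 135.0), (561, 647.0, -42.0, 141.0), (565, 647.0, -41.0, 147.0), (569, 646.0, -40.0, 153.0), (573, 647.0, -40.0, 157.0), (577, 648.0, -39.0, 160.0), (581, 647.0, -38.0, 166.0), (585, 647.0, -38.0, 171.0), (589, 648.0, -37.0, 174.0), (593, 651.0, -37.0, 175.0), (597, 811.0, -81.0, -0.0)]
```

The right slot spans z from about 108 to 135.5 mm and the upright's top is at 177 mm. That puts the uprights about 7.5–8 mm low, with home at about 98 mm and insertion at about 116 mm. Three measurements agree on the rail pose, so I'll descend.

```bash
python3 -m pendant '[[[-2,-13.5,-50],-0.03,1],[[0,0,-50],0,1],[[0,0,-40],0,1],[[0,0,0],0,1],[[0,0,0],0,1]]'
```

```text
time_s: 2.15
position: [0.4624, -0.0821, 0.0861]
tool_rot: [[0.22, 0.976, -0.003], [0.976, -0.22, 0.001], [0.0, -0.003, -1.0]]
ft_force: [-0.1, -0.8, 0.3]
grip_width: 0.0855
```

```bash
python3 -m pendant '[[[2,6,-30],0.013,1],[[0,0,-20],0,1],[[0,0,0],0,1],[[0,0,0],0,1]]'
```

```text
time_s: 2.65
position: [0.468, -0.0787, 0.0419]
tool_rot: [[0.209, 0.978, 0.01], [0.978, -0.209, -0.005], [-0.003, 0.01, -1.0]]
ft_force: [-0.3, -0.9, 0.1]
grip_width: 0.0856
```

```bash
python3 -m pendant '[[[-2,2,-14],0,1],[[0,0,-8],0,1],[[0,0,0],0,1],[[0,0,0],0,1]]'; python3 -m pendant '[[[0,0,0],0,1]]'
```

```text
time_s: 3.15
position: [0.4682, -0.0779, 0.0233]
tool_rot: [[0.209, 0.978, 0.016], [0.978, -0.209, -0.008], [-0.004, 0.018, -1.0]]
ft_force: [0.8, -0.6, 0.3]
grip_width: 0.0853
time_s: 3.28
position: [0.4684, -0.078, 0.0237]
tool_rot: [[0.209, 0.978, 0.017], [0.978, -0.209, -0.008], [-0.005, 0.018, -1.0]]
ft_force: [0.8, 0.3, 1.3]
grip_width: 0.0854
```

```bash
python3 -m pendant '[[[-3,2,-7],0,1],[[0,0,0],0,1],[[0,0,0],0,1]]'
```

```text
time_s: 3.65
position: [0.4652, -0.0758, 0.0164]
tool_rot: [[0.209, 0.978, 0.017], [0.978, -0.209, -0.008], [-0.005, 0.018, -1.0]]
ft_force: [0.3, 0.6, 0.0]
grip_width: 0.0853
```

```bash
python3 -m pendant '[[[0,0,0],0,-1],[[0,0,0],0,-1],[[0,0,0],0,-1],[[0,0,0],0,-1],[[0,0,0],0,-1],[[0,0,0],0,-1]]' 110; python3 -m pendant '[[[0,0,0],0,-1],[[0,0,0],0,-1]]'
```

```text
time_s: 4.4
position: [0.4652, -0.0759, 0.0172]
tool_rot: [[0.208, 0.978, 0.017], [0.978, -0.208, -0.009], [-0.005, 0.018, -1.0]]
ft_force: [-0.4, -0.3, 2.8]
grip_width: 0.0104
time_s: 4.65
position: [0.4652, -0.0759, 0.0173]
tool_rot: [[0.208, 0.978, 0.017], [0.978, -0.208, -0.009], [-0.005, 0.018, -1.0]]
ft_force: [0.7, -0.1, 1.7]
grip_width: 0.0103
```

```bash
python3 -m pendant '[[[0,0,8],0,-1],[[0,0,12],0,-1],[[0,0,15],0,-1],[[0,0,15],0,-1],[[0,0,15],0,-1],[[0,0,15],0,-1],[[0,0,10],0,-1],[[0,0,0],0,-1],[[0,0,0],0,-1],[[0,0,0],0,-1]]'
```

```text
time_s: 5.9
position: [0.464, -0.0753, 0.1126]
tool_rot: [[0.209, 0.978, 0.016], [0.978, -0.209, -0.008], [-0.004, 0.018, -1.0]]
ft_force: [-0.0, 0.6, -2.9]
grip_width: 0.0104
```

Lifted: the wrist force shows about 2.9 N of weight. Now to a stand-off about 45 mm in front of the rack.

```bash
python3 -m pendant '[[[8,12,0],0.025,-1],[[12,15,0],0.03,-1],[[14,15,0],0.03,-1],[[15,15,0],0.03,-1],[[15,15,0],0.03,-1],[[15,15,0],0.03,-1],[[15,15,0],0.03,-1],[[15,15,0],0.025,-1],[[8,8,0],0.01,-1],[[4,4,0],0,-1],[[0,0,0],0,-1],[[0,0,0],0,-1]]'
python3 - <<'E'
from h import *
s=env.observe(); R=np.array(s["tool_rot"]); print(s["time_s"],np.round(s["position"],4),np.round(R,4).tolist(),"yaw",np.degrees(np.arctan2(R[1,1],R[0,1])))
im,d=viewer.get_image("wrist"); save(im,"w2.png"); np.savez("w2.npz",im=im,d=d,position=s["position"],tool_rot=R)
E
```

```text
time_s: 7.4
position: [0.5895, 0.0655, 0.1084]
tool_rot: [[-0.047, 0.999, 0.01], [0.999, 0.047, -0.001], [-0.002, 0.01, -1.0]]
ft_force: [-0.2, -1.1, -3.0]
grip_width: 0.01
7.4 [0.5895 0.0655 0.1084] [[-0.0474, 0.9988, 0.0103], [0.9989, 0.0474, -0.0015], [-0.002, 0.0102, -0.9999]] yaw 2.7167198408032984
```

View pics/w2.png

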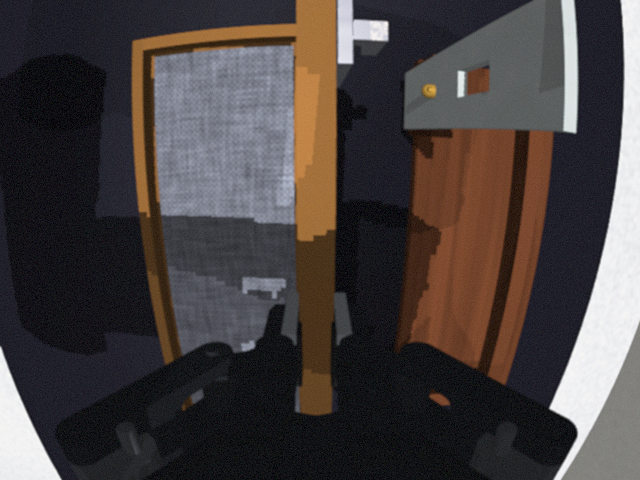

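The left tab is at (370,30), the left upright's slot at (474,81) and its catch at (430,90), all in one picture. That lets me measure tab against slot directly.

```bash
cat > rel.py <<'E'
import sys; from h import *
f=np.load(sys.argv[1]); w=wcloud(f["im"],f["d"],f["position"],f["tool_rot"]); im=f["im"].astype(int)
x,y,z=w[...,0],w[...,1],w[...,2]; u0,u1,v0,v1=map(int,sys.argv[2:6]) # upright roi
fx0=.642
m=np.zeros(x.shape,bool); m[v0:v1,u0:u1]=1
k=m&(abs(x-fx0)<.006)&(z>.05); g=w[k]
for _ in range(6):
    A=np.c_[g[:,1:],np.ones(len(g))]; c=np.linalg.lstsq(A,g[:,0],rcond=None)[0]; g=g[abs(g[:,0]-A@c)<.0015]
print("face n",len(g),"c",c,"y",np.percentile(g[:,1],[.5,99.5]),"z",np.percentile(g[:,2],[.5,99.5]))
print(" yaw",np.degrees(np.arctan(-c[0])),"x at y=.06,z=.12",c@[.06,.12,1],"x at .166",c@[.166,.12,1])
# slot: rays of hole pixels intersected with the face plane
p=viewer.camera_params("wrist"); T=np.array(p["T_tool_cam"]); R=np.array(f["tool_rot"])
cam=R@T[:3,3]+f["position"]
r=w-cam; n=np.array([1,-c[0],-c[1]]); s=((c[2]-cam@n)/(r@n))[...,None]; q=cam+s*r
hole=m&(x-(y*c[0]+z*c[1]+c[2])>.0025)&(q[...,2]>.09)&(q[...,2]<.15)&(abs(q[...,1]-g[:,1].mean())<.010)
nb,lab,st,_=cv2.connectedComponentsWithStats(hole.astype(np.uint8)); i=1+st[1:,4].argmax(); h=q[lab==i]
print("slot px",st[i],"y",np.percentile(h[:,1],[1,50,99]).round(4),"z",np.percentile(h[:,2],[1,50,99]).round(4))
# tab: bright grey pixels
t0,t1,s0,s1=map(int,sys.argv[6:10])
b=np.zeros(x.shape,bool); b[s0:s1,t0:t1]=1
b&=(im.min(2)>110)&(np.ptp(im,axis=2)<25)&(z>.08)
t=w[b]; print("steel",len(t),np.percentile(t,[1,50,99],0).round(4).tolist())
top=t[t[:,2]>np.percentile(t[:,2],98)-.003]; print("top",len(top),np.percentile(top,[1,50,99],0).round(4).tolist())
rk=(x>f["position"][0]-.03)&(x<f["position"][0]+.03)&(z>.10)&(im[...,0]>im[...,2]*1.7)&(np.arange(480)[:,None]<200)
rr=w[rk]; hi=rr[rr[:,2]>np.percentile(rr[:,2],90)-.004]
B=np.c_[hi[:,1],np.ones(len(hi))]; print("rail top",len(hi),"x=ay+b",np.linalg.lstsq(B,hi[:,0],rcond=None)[0],"z=ay+b",np.linalg.lstsq(B,hi[:,2],rcond=None)[0])
E
python3 rel.py w2.npz 400 580 0 133 336 392 0 100
```

```text
face n 14648 c [-0.03256543  0.00100294  0.64600476] y [0.14758936 0.18330353] z [0.05231394 0.17739688]
 yaw 1.8652023442691348 x at y=.06,z=.12 0.6441711874979499 x at .166 0.640719252261558
slot px [463  63  27  33 667] y [0.1601 0.1648 0.1697] z [0.1129 0.125  0.1348]
steel 1689 [[0.5893, 0.1609, 0.1414], [0.593, 0.1713, 0.1452], [0.6038, 0.1797, 0.1477]]
top 962 [[0.5894, 0.1607, 0.1445], [0.5916, 0.1702, 0.1461], [0.5995, 0.1797, 0.1478]]
rail top 7874 x=ay+b [-0.04716097  0.59168248] z=ay+b [0.00194965 0.1357484 ]
```

```bash
python3 -m pendant '[[[4,-3,-3],-0.008,-1],[[4,-3,-4],-0.006,-1],[[0,0,-2],0,-1],[[0,0,0],0,-1],[[0,0,0],0,-1]]'
cat > look.py <<'E'
import sys; from h import *
s=env.observe(); R=np.array(s["tool_rot"]); print(s["time_s"],np.round(s["position"],4),np.round(R,4).tolist(),"yaw",np.degrees(np.arctan2(R[1,1],R[0,1])),np.round(s["ft_force"],2))
im,d=viewer.get_image("wrist"); save(im,sys.argv[1]+".png"); np.savez(sys.argv[1]+".npz",im=im,d=d,position=s["position"],tool_rot=R)
w=wcloud(im,d,s["position"],R); i=im.astype(int); y,x=np.mgrid[:480,:640]
b=(y<100)&(x>330)&(x<400)&(i.min(2)>100)&(np.ptp(i,axis=2)<25)&(w[...,2]>.08)
# tab: steel pixels right of the end plate (camera x axis ~ world x)
px=w[b]; e=px[:,0]-(-0.03256*px[:,1]); lo=np.percentile(e,2)
print("steel depth hist",np.histogram(e-lo,np.arange(-.002,.02,.002))[0])
t=px[e-lo>.006]; print("tab y",np.percentile(t[:,1],[3,50,97]).round(4),"z",np.percentile(t[:,2],[3,50,97]).round(4),"x",np.percentile(t[:,0],[3,97]).round(4))
E
python3 look.py w3; python3 rel.py w3.npz 390 580 0 140 336 398 0 100
```

```text
time_s: 8.07
position: [0.5978, 0.0581, 0.0988]
tool_rot: [[-0.031, 0.999, 0.01], [1.0, 0.031, -0.002], [-0.002, 0.01, -1.0]]
ft_force: [0.0, 0.1, -3.2]
grip_width: 0.0104
8.075 [0.5978 0.0581 0.0988] [[-0.0308, 0.9995, 0.0101], [0.9995, 0.0308, -0.0017], [-0.002, 0.01, -0.9999]] yaw 1.7665490887530793 [ 0.03  0.05 -3.25]
steel depth hist [ 34 505 439 140 136 135 137 134  36   0]
tab y [0.1615 0.1643 0.1673] z [0.1321 0.1335 0.1348] x [0.606  0.6139]
face n 12994 c [-0.03375074  0.00080824  0.64623924] y [0.14749115 0.18298192] z [0.05202124 0.17732606]
 yaw 1.9330413582487551 x at y=.06,z=.12 0.6443111823305189 x at .166 0.6407336035909404
slot px [449  30  26  38 665] y [0.1601 0.1646 0.1692] z [0.1128 0.1251 0.1346]
steel 1682 [[0.5995, 0.1533, 0.1319], [0.603, 0.1638, 0.1356], [0.6139, 0.1721, 0.1378]]
top 959 [[0.5995, 0.1532, 0.1348], [0.6017, 0.1626, 0.1364], [0.609, 0.1722, 0.138]]
rail top 7881 x=ay+b [-0.03098188  0.59874707] z=ay+b [0.00163401 0.12617183]
```

Tab and slot line up: y agrees within 0.5 mm, and the tab top at 133.4 mm sits 1.9 mm below the slot top at 135.3 mm, as it should. I'll advance slowly and watch the force.

```bash
python3 -m pendant '[[[6,0.2,0],0.002,-1],[[6,0.2,0],0,-1],[[5,0,0],0,-1],[[3,0,0],0,-1],[[0,0,0],0,-1],[[0,0,0],0,-1]]'; python3 look.py w4;  python3 rel.py w4.npz 380 590 0 140 336 410 0 100
```

```text
time_s: 8.88
position: [0.6194, 0.0588, 0.0989]
tool_rot: [[-0.033, 0.999, 0.01], [0.999, 0.033, -0.002], [-0.002, 0.01, -1.0]]
ft_force: [-0.4, 0.6, -3.2]
grip_width: 0.0101
8.875 [0.6194 0.0588 0.0989] [[-0.0332, 0.9994, 0.0103], [0.9994, 0.0333, -0.0017], [-0.002, 0.0103, -0.9999]] yaw 1.9064453430599653 [-0.38  0.63 -3.24]
steel depth hist [ 41 509 433 139 132 142 134 133  35   0]
tab y [0.1608 0.1654 0.1722] z [0.1047 0.1329 0.1348] x [0.6275 0.6439]
face n 7116 c [-0.03663704  0.00168793  0.64660727] y [0.14741567 0.18221055] z [0.09219388 0.17749789]
 yaw 2.0982090886406586 x at y=.06,z=.12 0.6446115978844235 x at .166 0.6407280720581168
slot px [394  25  13  34 291] y [0.1603 0.164  0.1678] z [0.118  0.1268 0.1347]
steel 1989 [[0.6208, 0.154, 0.1043], [0.6253, 0.1647, 0.1346], [0.6436, 0.1741, 0.1379]]
top 984 [[0.6208, 0.1539, 0.1348], [0.623, 0.1633, 0.1365], [0.6328, 0.1728, 0.1381]]
rail top 7881 x=ay+b [-0.03303793  0.6204733 ] z=ay+b [0.00216881 0.12615018]
```

```bash
python3 -m pendant '[[[2,-0.2,0],0,-1],[[2,-0.1,0],0,-1],[[1,0,0],0,-1],[[0,0,0],0,-1]]'; python3 -m pendant '[[[1,0,0],0,-1],[[1,0,0],0,-1],[[0,0,0],0,-1]]'
```

```text
time_s: 9.43
position: [0.6246, 0.0584, 0.099]
tool_rot: [[-0.033, 0.999, 0.01], [0.999, 0.033, -0.002], [-0.002, 0.01, -1.0]]
ft_force: [-0.1, 0.3, -3.4]
grip_width: 0.01
time_s: 9.8
position: [0.6267, 0.0584, 0.099]
tool_rot: [[-0.033, 0.999, 0.01], [0.999, 0.033, -0.002], [-0.002, 0.01, -1.0]]
ft_force: [-0.1, -0.3, -3.5]
grip_width: 0.0102
```

```bash
python3 -m pendant '[[[1,0,0],0,-1],[[1,0,0],0,-1],[[0,0,0],0,-1]]';  python3 look.py w5; python3 - <<'E'
import cv2
i=cv2.imread("pics/w5.png"); cv2.imwrite("pics/w5c.png",cv2.resize(i[0:150,320:600],None,fx=2.8,fy=2.8,interpolation=cv2.INTER_NEAREST))
E
```

```text
time_s: 10.18
position: [0.6288, 0.0584, 0.099]
tool_rot: [[-0.033, 0.999, 0.01], [0.999, 0.033, -0.002], [-0.002, 0.01, -1.0]]
ft_force: [-0.5, -1.1, -3.8]
grip_width: 0.0104
10.175 [0.6288 0.0584 0.099 ] [[-0.0333, 0.9994, 0.0103], [0.9994, 0.0333, -0.0017], [-0.0021, 0.0103, -0.9999]] yaw 1.9084531421177158 [-0.51 -1.14 -3.83]
steel depth hist [ 30 499 458 129 136 141  72   0   0   0]
tab y [0.1617 0.1649 0.1736] z [0.0818 0.1335 0.1349] x [0.6366 0.6412]
```

View pics/w5c.png

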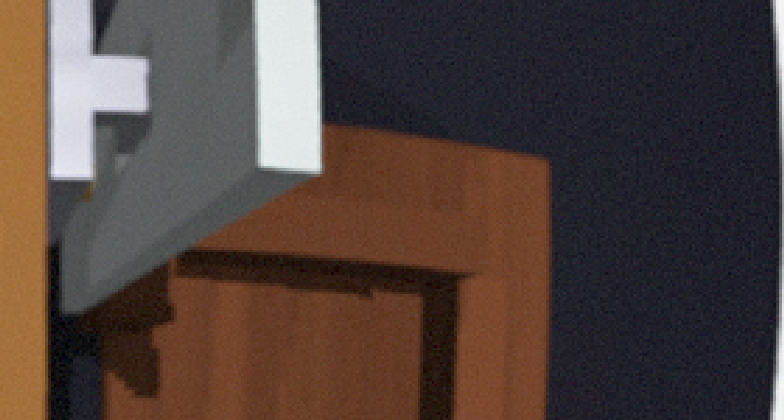

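The left tab's tip is going into the slot, cut off by the upright's face at (150,85) in the crop, and there is no contact force. I'll advance the last ~5 mm.

```bash
python3 -m pendant '[[[1,0,0],0,-1],[[1,0,0],0,-1],[[0,0,0],0,-1]]'; python3 -m pendant '[[[1,0,0],0,-1],[[1,0,0],0,-1],[[0,0,0],0,-1]]';  python3 -m pendant '[[[0.7,0,0],0,-1],[[0,0,0],0,-1]]'
```

```text
time_s: 10.6
position: [0.6309, 0.0585, 0.099]
tool_rot: [[-0.033, 0.999, 0.01], [0.999, 0.033, -0.002], [-0.002, 0.01, -1.0]]
ft_force: [0.1, -0.3, -3.7]
grip_width: 0.01
time_s: 10.98
position: [0.6331, 0.0585, 0.099]
tool_rot: [[-0.033, 0.999, 0.01], [0.999, 0.033, -0.002], [-0.002, 0.01, -1.0]]
ft_force: [-0.7, 0.7, -2.8]
grip_width: 0.0101
time_s: 11.22
position: [0.6338, 0.0585, 0.0989]
tool_rot: [[-0.033, 0.999, 0.01], [0.999, 0.033, -0.002], [-0.002, 0.01, -1.0]]
ft_force: [-0.1, -0.5, -3.7]
grip_width: 0.0105
```

```bash
python3 -m pendant '[[[0.5,0,0],0,-1],[[0,0,0],0,-1]]'; python3 -m pendant '[[[0.5,0,0],0,-1],[[0,0,0],0,-1]]'
```

```text
time_s: 11.48
position: [0.6343, 0.0584, 0.0989]
tool_rot: [[-0.033, 0.999, 0.01], [0.999, 0.033, -0.002], [-0.002, 0.01, -1.0]]
ft_force: [-0.2, -1.1, -3.0]
grip_width: 0.0104
time_s: 11.72
position: [0.6347, 0.0585, 0.0989]
tool_rot: [[-0.033, 0.999, 0.01], [0.999, 0.033, -0.002], [-0.002, 0.01, -1.0]]
ft_force: [-0.8, -0.1, -2.9]
grip_width: 0.0101
```

```bash
python3 -m pendant '[[[0.5,0,0],0,-1],[[0,0,0],0,-1]]'; python3 -m pendant '[[[0.4,0,0],0,-1],[[0,0,0],0,-1]]'
```

```text
time_s: 11.98
position: [0.6348, 0.0585, 0.0989]
tool_rot: [[-0.033, 0.999, 0.009], [0.999, 0.033, -0.002], [-0.002, 0.009, -1.0]]
ft_force: [0.2, 0.5, -3.2]
grip_width: 0.01
time_s: 12.22
position: [0.6348, 0.0585, 0.0989]
tool_rot: [[-0.033, 0.999, 0.008], [0.999, 0.033, -0.002], [-0.002, 0.007, -1.0]]
ft_force: [-1.5, -0.9, -2.4]
grip_width: 0.0103
```

Contact felt at x = 0.6348, so the end plates are on the faces. I'll back off half a millimetre and start down.

```bash
python3 -m pendant '[[[-0.6,0,0],0,-1],[[0,0,0],0,-1],[[0,0,-1],0,-1],[[0,0,-1],0,-1],[[0,0,0],0,-1]]'; python3 -m pendant '[[[0,0,-1],0,-1],[[0,0,-1],0,-1],[[0,0,0],0,-1]]'
```

```text
time_s: 12.85
position: [0.6348, 0.0585, 0.0967]
tool_rot: [[-0.033, 0.999, 0.009], [0.999, 0.033, -0.002], [-0.002, 0.009, -1.0]]
ft_force: [-1.2, -0.2, -3.0]
grip_width: 0.0102
time_s: 13.22
position: [0.6348, 0.0584, 0.0946]
tool_rot: [[-0.033, 0.999, 0.009], [0.999, 0.033, -0.002], [-0.002, 0.009, -1.0]]
ft_force: [-0.7, 0.5, -3.7]
grip_width: 0.01
```

```bash
python3 -m pendant '[[[-0.3,0,-1],0,-1],[[0,0,-1],0,-1],[[0,0,0],0,-1]]'; python3 -m pendant '[[[0,0,-1],0,-1],[[0,0,0],0,-1]]'; python3 -m pendant '[[[0,0,-1],0,-1],[[0,0,0],0,-1]]'
```

```text
time_s: 13.6
position: [0.6345, 0.0584, 0.0936]
tool_rot: [[-0.033, 0.999, 0.01], [0.999, 0.033, -0.002], [-0.003, 0.01, -1.0]]
ft_force: [-1.8, -0.9, -0.8]
grip_width: 0.0099
time_s: 13.85
position: [0.6346, 0.0584, 0.0935]
tool_rot: [[-0.033, 0.999, 0.011], [0.999, 0.033, -0.002], [-0.003, 0.011, -1.0]]
ft_force: [-3.5, -0.1, 0.6]
grip_width: 0.0103
time_s: 14.1
position: [0.6347, 0.0584, 0.0935]
tool_rot: [[-0.033, 0.999, 0.012], [0.999, 0.033, -0.002], [-0.003, 0.012, -1.0]]
ft_force: [-3.0, -0.8, 2.0]
grip_width: 0.0099
```

Resistance starts about 12–13 mm above the expected home, where the catches should begin. I'll push a little harder in small steps.

```bash
python3 -m pendant '[[[-0.3,0,-1.5],0,-1],[[0,0,-1.5],0,-1]]'; python3 -m pendant '[[[0,0,-1.5],0,-1],[[0,0,-1.5],0,-1]]'
```

```text
time_s: 14.35
position: [0.6348, 0.0584, 0.0919]
tool_rot: [[-0.033, 0.999, 0.014], [0.999, 0.033, -0.003], [-0.003, 0.014, -1.0]]
ft_force: [-6.6, -0.7, 9.0]
grip_width: 0.0101
time_s: 14.6
position: [0.6348, 0.0583, 0.0907]
tool_rot: [[-0.033, 0.999, 0.015], [0.999, 0.033, -0.003], [-0.003, 0.015, -1.0]]
ft_force: [-6.5, -0.3, 11.4]
grip_width: 0.0102
```

```bash
python3 -m pendant '[[[-0.3,0,-1.2],0,-1],[[0,0,-1.2],0,-1]]'; python3 -m pendant '[[[-0.3,0,-1.2],0,-1],[[0,0,-1.2],0,-1]]'; python3 look.py w6
```

```text
time_s: 14.85
position: [0.6347, 0.0583, 0.0901]
tool_rot: [[-0.033, 0.999, 0.017], [0.999, 0.033, -0.003], [-0.004, 0.017, -1.0]]
ft_force: [-6.9, -0.7, 9.6]
grip_width: 0.0101
time_s: 15.1
position: [0.6347, 0.0584, 0.0896]
tool_rot: [[-0.033, 0.999, 0.019], [0.999, 0.033, -0.003], [-0.004, 0.019, -1.0]]
ft_force: [-6.6, -0.1, 10.3]
grip_width: 0.0103
15.1 [0.6347 0.0584 0.0896] [[-0.0331, 0.9993, 0.0194], [0.9994, 0.0332, -0.0032], [-0.0038, 0.0193, -0.9998]] yaw 1.9001508581875184 [-6.64 -0.07 10.33]
steel depth hist [ 23 491 451 161   3   0   0   0   0   0]
tab y [0.1644 0.1713 0.1714] z [0.107  0.1131 0.1133] x [0.6423 0.6426]
```

```bash
python3 rel.py w6.npz 360 590 0 140 336 410 0 100 2>&1 | grep -E "rail|steel|face"; python3 - <<'E'
import cv2
i=cv2.imread("pics/w6.png"); cv2.imwrite("pics/w6c.png",cv2.resize(i[0:200,260:500],None,fx=3,fy=3,interpolation=cv2.INTER_NEAREST))
E
```

```text
face n 2355 c [-0.07358583 -0.00783022  0.65376982] y [0.14733787 0.16712888] z [0.13042737 0.17431833]
steel 1098 [[0.636, 0.1536, 0.1193], [0.6383, 0.1632, 0.127], [0.6416, 0.1728, 0.1289]]
rail top 7910 x=ay+b [-0.03083722  0.63533889] z=ay+b [2.36808567e-05 1.17061298e-01]
```

View pics/w6c.png

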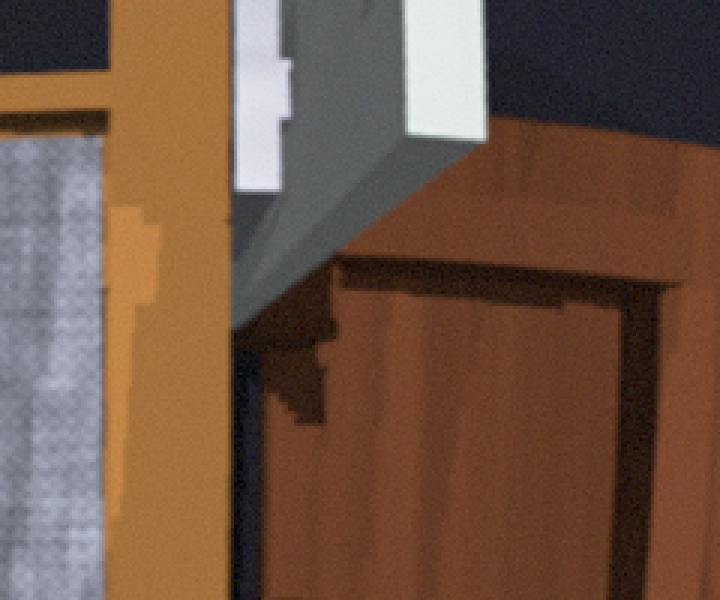

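The tab sits in the slot, the rail hasn't slipped in the grip (offset still 17.5 mm) and the ledge is level. About 9 mm to go.

```bash
python3 -m pendant '[[[-0.3,0,-1.6],0,-1],[[-0.2,0,-1.6],0,-1]]'; python3 -m pendant '[[[-0.2,0,-1.6],0,-1],[[0,0,-1.6],0,-1]]'
```

```text
time_s: 15.4
position: [0.6346, 0.0583, 0.0887]
tool_rot: [[-0.033, 0.999, 0.022], [0.999, 0.033, -0.003], [-0.004, 0.022, -1.0]]
ft_force: [-7.0, -1.0, 13.5]
grip_width: 0.01
time_s: 15.65
position: [0.6346, 0.0584, 0.0879]
tool_rot: [[-0.033, 0.999, 0.025], [0.999, 0.033, -0.004], [-0.004, 0.024, -1.0]]
ft_force: [-7.2, 0.6, 10.3]
grip_width: 0.0103
```

```bash
python3 -m pendant '[[[0,0,-2],0,-1],[[0,0,-2],0,-1]]'; python3 -m pendant '[[[0,0,-2],0,-1],[[0,0,-2],0,-1]]'
```

```text
time_s: 15.9
position: [0.6336, 0.0585, 0.0837]
tool_rot: [[-0.033, 0.999, 0.022], [0.999, 0.033, -0.003], [-0.004, 0.022, -1.0]]
ft_force: [-2.9, -0.3, -1.9]
grip_width: 0.0102
time_s: 16.15
position: [0.6341, 0.0585, 0.0794]
tool_rot: [[-0.033, 0.999, 0.023], [0.999, 0.033, -0.003], [-0.004, 0.023, -1.0]]
ft_force: [-8.0, 0.4, 15.6]
grip_width: 0.0103
```

```bash
python3 -m pendant '[[[0,0,0],0,-1],[[0,0,0],0,-1]]'; python3 look.py w7; python3 rel.py w7.npz 360 590 0 140 336 410 0 100 2>&1 | grep -E "rail|steel"
```

```text
time_s: 16.4
position: [0.6344, 0.0585, 0.0797]
tool_rot: [[-0.033, 0.999, 0.024], [0.999, 0.033, -0.003], [-0.004, 0.024, -1.0]]
ft_force: [-3.7, 0.4, 0.8]
grip_width: 0.0104
16.4 [0.6344 0.0585 0.0797] [[-0.0331, 0.9992, 0.0244], [0.9994, 0.0332, -0.0034], [-0.0042, 0.0243, -0.9997]] yaw 1.9025158081209748 [-3.72  0.37  0.8 ]
steel depth hist [ 26 515 448 211  92   8   0   0   0   0]
tab y [0.1628 0.1664 0.1711] z [0.106  0.1139 0.1154] x [0.6415 0.6438]
steel 1263 [[0.6354, 0.1538, 0.1063], [0.6379, 0.1637, 0.1169], [0.6426, 0.1732, 0.119]]
rail top 7858 x=ay+b [-0.03295403  0.63511224] z=ay+b [-0.00114711  0.10718832]
```

```bash
python3 -m pendant '[[[0,0,-1.2],0,-1],[[0,0,-1.2],0,-1]]'; python3 -m pendant '[[[0,0,-1],0,-1],[[0,0,0],0,-1]]'
```

```text
time_s: 16.7
position: [0.6346, 0.0585, 0.0795]
tool_rot: [[-0.033, 0.999, 0.026], [0.999, 0.033, -0.004], [-0.005, 0.026, -1.0]]
ft_force: [-8.4, -0.0, 10.4]
grip_width: 0.0102
time_s: 16.95
position: [0.6345, 0.0585, 0.0797]
tool_rot: [[-0.033, 0.999, 0.027], [0.999, 0.033, -0.004], [-0.005, 0.027, -1.0]]
ft_force: [-1.6, 0.0, -0.6]
grip_width: 0.0102
```

Bottomed: pushing harder doesn't move it. A gentle upward tug will show whether the catches hold.

```bash
python3 -m pendant '[[[0,0,1],0,-1],[[0,0,1],0,-1]]'; python3 -m pendant '[[[0,0,0.8],0,-1],[[0,0,0.8],0,-1]]'
```

```text
time_s: 17.2
position: [0.6345, 0.0585, 0.0806]
tool_rot: [[-0.033, 0.999, 0.026], [0.999, 0.033, -0.004], [-0.004, 0.026, -1.0]]
ft_force: [0.1, 1.2, -4.4]
grip_width: 0.0105
time_s: 17.45
position: [0.6344, 0.0585, 0.0808]
tool_rot: [[-0.033, 0.999, 0.025], [0.999, 0.033, -0.003], [-0.004, 0.025, -1.0]]
ft_force: [2.1, 1.0, -9.9]
grip_width: 0.0101
```

The catches hold: it lifts 1 mm, then stops at 7 N above its weight. I'll set it back down and release.

```bash
python3 -m pendant '[[[0,0,-1],0,-1],[[0,0,-1.2],0,-1],[[0,0,-1],0,-1],[[0,0,0],0,-1]]'; python3 -m pendant '[[[0,0,0],0,-0.5],[[0,0,0],0,-0.4],[[0,0,0],0,-0.3],[[0,0,0],0,-0.3],[[0,0,0],0,-0.3]]' 20
```

```text
time_s: 17.95
position: [0.6345, 0.0585, 0.0797]
tool_rot: [[-0.033, 0.999, 0.026], [0.999, 0.033, -0.004], [-0.005, 0.026, -1.0]]
ft_force: [-0.8, -0.0, -3.3]
grip_width: 0.0102
time_s: 18.58
position: [0.6356, 0.0584, 0.0801]
tool_rot: [[-0.033, 0.999, 0.029], [0.999, 0.033, -0.004], [-0.005, 0.029, -1.0]]
ft_force: [-0.2, 1.2, -0.0]
grip_width: 0.0298
```

```bash
python3 -m pendant '[[[0,0,4],0,-0.3],[[0,0,8],0,-0.3],[[0,0,12],0,-0.3],[[0,0,12],0,-0.3],[[0,0,15],0,-0.3],[[0,0,20],0,-0.3],[[0,0,20],0,-0.3],[[0,0,10],0,-0.3],[[0,0,0],0,-0.3],[[0,0,0],0,-0.3]]'
python3 - <<'E'
from h import *
s=env.observe(); R=np.array(s["tool_rot"])
im,d=viewer.get_image("wrist"); save(im,"w8.png"); np.savez("w8.npz",im=im,d=d,position=s["position"],tool_rot=R)
w=wcloud(im,d,s["position"],R); x,y,z=np.moveaxis(w,-1,0); i=im.astype(int)
m=(x>.60)&(x<.645)&(y>-.1)&(y<.22)&(z>.1)&(z<.112)&(i[...,0]>i[...,2]*1.5)
g=w[m]; print("rail",len(g),pca(g)); B=np.c_[g[:,0]-.633,g[:,1]-.06,np.ones(len(g))]; print(np.linalg.lstsq(B,g[:,2],rcond=None)[0])
m=(x>.55)&(x<.66)&(y>-.1)&(y<.22)&(z>.05)&(z<.085)&(i[...,0]<i[...,2]*1.3); g=w[m]; B=np.c_[g[:,0]-.59,g[:,1]-.06,np.ones(len(g))]; print("tray floor",len(g),np.linalg.lstsq(B,g[:,2],rcond=None)[0])
E
```

```text
time_s: 19.82
position: [0.6357, 0.0584, 0.1895]
tool_rot: [[-0.033, 0.999, 0.032], [0.999, 0.033, -0.004], [-0.005, 0.032, -0.999]]
ft_force: [-0.2, -0.2, -0.4]
grip_width: 0.0298
rail 6263 (array([0.6326121 , 0.05892885]), np.float64(1.9174844914679505), np.float64(0.23671914657542076))
[0.03521446 0.00035318 0.1068217 ]
tray floor 19499 [0.04323662 0.00028951 0.06611641]
```

View pics/w8.png

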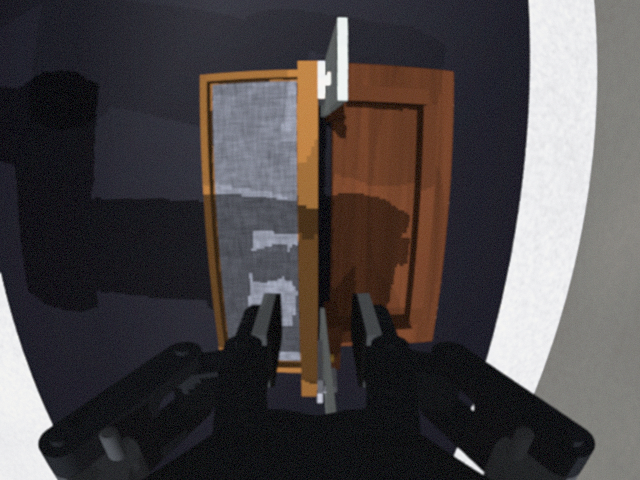

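The ledge hangs on both uprights: the left tab is in its slot at (325,75), the right one is near (320,395), and the open fingers are clear above it. Measured: 11.5 mm before the faces, about 1 mm off the middle, rail point about 97 mm up, tilt about 0.04 rad. All are within limits, so I'm handing in.

```bash
python3 - <<'E'
from h import *
print(ticket.close_job())
E
```

```text
the job is handed in; nothing more can be done
None
```

The ledge is hung on the rack and released, and I've handed the job in at about 20 s of the 67 s allowed. No verdict is reported.

- **Finding the slots:** The pictures showed the uprights about 8 mm lower than nominal. I lined the tabs up with the slots in the wrist camera, then advanced slowly until the end plates touched the uprights' faces.
- **Pushing down:** It took about 17 N (wrist reading, allowing for the ledge's weight) to pass the catches, and about 19 N when it bottomed. The most I read at the wrist was about 18 N, against the 32 N limit. The readings come at the end of each move, so a brief peak in between would not show.
- **Catches:** I could not see the catches behind the end plates, so I tested them by pulling. Before I let go, the ledge rose 1 mm and then held against about 7 N of pull. I did not repeat this after releasing.
- **Final position:**

| Check | Measured | Allowed |
|---|---|---|
| Rail centre before the faces | 11.5 mm | 7 to 14.5 mm |
| Off the middle | about 1 mm | 6 mm |
| Rail point height | about 97 mm | 94.5 to 116.5 mm |
| Square to the rack | within 0.002 rad | 0.1 rad |
| Tray tipped down at the front | about 0.04 rad | 0.1 rad |

- **Bystanders:** The gripper was open and clear of everything at hand-in. The arm never went near the ring cone, bowl or gift box, but I did not measure them again afterwards.

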